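Warming plate made ready on a cake stall

TASK

Get the warming plate ready: on its sloping control panel, turn the temperature knob until its pointer lines up with the little marker tab on the dial's rim, and let go. Then turn the bar-shaped mains switch beside it clockwise until it clicks over to on, and let go. Do not shift the marker tab, and leave everything else on the table where it stands.

Things in the scene. Friction and masses are not known exactly. Their poses are not given: they have to be found in the camera images.
- warmer: Fixed stainless warming plate, 300 mm wide (y), top 100 mm high. Its panel faces one side of the table: 110 mm up the slope, 32 deg to the table, front edge 37, rear edge 95 mm high. Origin on the table below the panel's middle, panel surface 66 mm above it; x leads to the plate (rear at 0.26 m), y left as seen facing the panel, z up. Round white 96 mm temperature dial at y = +70 mm, switch at -70
- temp (a joint): Temperature knob's angle, rad, 0 to 2.3, grows clockwise as seen looking at the panel; stays where it is left. At 0 the pointer stands 1.0 rad counter-clockwise from the panel's up-slope direction. Equals joint marker when the pointer is on the marker.
- marker (a joint): Angle of the marker tab round the dial, rad, same zero and sense as joint temp. It is stiff and must stay where it is.
- switch (a joint): Mains switch's angle, rad: 0 off, 1.2 on, clockwise as seen looking at the panel. An over-centre spring resists (about 0.12 N m) up to about 0.6, then snaps it over to 1.2; let go earlier and it springs back. At 0 the bar's marked end stands 0.6 rad counter-clockwise from up-slope (at a dot), at 1.2 as much clockwise (at a dash).
- temp_grip (a point): On the temperature knob's axis, 31 mm out from the panel: TCP height for gripping. Turns with the knob: z out of the panel along the axis, x up-slope when joint temp is 0. Black knob: round skirt 50 mm across, its top 10 mm above the panel; on it a bar grip 46 mm long, 14 mm thick, top at 40 mm, lying along the pointer. White line and nose at the pointing end.
- temp_pointer (a point): Point 34 mm from the knob's axis, just past the tip of its nose (pointer), 5 mm above the panel; turns with the knob.
- marker_tab (a point): Inner end of the marker tab, 34 mm from the knob's axis, 5 mm above the panel: the place where the pointer must come. The tab is a dark steel block 16 mm long, 8 mm wide, 3 mm high, lying radially on the dial's rim.
- switch_grip (a point): On the mains switch's axis, 31 mm out from the panel: TCP height for gripping. Turns with the switch: z out of the panel along the axis, x up-slope when joint switch is 0. Black bar 50 mm long, 12 mm thick, from 12 to 40 mm above the panel, on a neck 26 mm across, over a white square plate; a beak and short white line at its marked end.
- pan: Small lidded aluminium pan standing on the warming plate's top behind the panel: 138 mm across, 86 mm high to the top of its lid knob. Origin at the centre of its underside. Leave alone.
- cup: Card coffee cup, open, 80 mm across, 95 mm high, on the table before the panel; origin at the centre of its underside. Leave alone.
- jar: Amber jar with a steel lid, 64 mm across, 100 mm high, on the table before the panel; origin at the centre of its underside. Leave alone.
- server: Cake server (spatula) with a wooden handle, lying on the table along the panel's front edge; origin on its underside. Leave alone.

How it is judged:
By the outcome, as a careful person would: the job done as asked, in the order asked, and still so for the second after the job is handed in, with the robot touching nothing.
It also fails if it takes over 61 s, if anything falls off the work surface, if the arm or the gripper's body presses on something with over 40 N, if the wrist force passes 120 N, or if a joint passes its speed limit or range.

ROBOT

A 6-joint arm with a two-finger parallel gripper is mounted at the origin on the work surface. World frame = base frame: x ahead of the robot, y to its left, z up, the work surface at z = 0. Lengths are in m, angles in rad, forces in N, time in s.
With the tool pointing down it reaches from about 0.3 to 0.775 m from the base axis. Payload 14.6 kg.
Tool frame: the origin (TCP) lies between the finger pads, 19 mm behind the fingertips; this is the grasp point; z points along the fingers, y is the line along which they close (so a half turn about z gives the same grasp; the last joint's range is limited). The gripper opens to 94 mm and grips with 3 to 60 N. Pads are 16 mm wide; open, the fingers measure 119 mm over their backs; the gripper's body (75 mm by 177 mm) begins 78 mm behind the grasp point.
Start: joints at [-1.215, 0.3, 1.521, -0, 1.321, -0.067], TCP at [0.226, -0.502, 0.224] pointing down, gripper open.
Joint ranges: [-3.03, 3.03], [-0.79, 2.21], [0.23, 2.52], [-1.04, 4.18], [0, 3.07], [-2.55, 2.55]. Speed limits (rad/s): [2.22, 2.22, 2.57, 3.14, 3.14, 3.14].

INTERFACE

Orientations are given as [roll, pitch, yaw] about the fixed x, y, z axes, in that order (R = Rz(yaw) Ry(pitch) Rx(roll)).
In Python, from station import ctrl gives the robot as it stands. The module is installed in compiled form; this text tells all that it offers.
- The arm moves only by the tool step_arm, never from a script. Its argument "deltas" is a list of rows, each an object with "dp": the shift along the tool's x, y, z scaled (see below), a list of three; "twist": the turn about the tool's z scaled (see below). In form: [{"dp": [tx, ty, tz], "twist": twist}, ...]. A call has 1 to 12 rows; each row shifts and turns the commanded pose from where the row before left it, along the tool's axes as they then stand; what a row does not reach is not made up. The controller multiplies each number of a shift by 0.04 m and each number of a turn by 4 degrees. A row lasts 1/10 s, in which the tool goes at most 50 mm and 8.59 degrees, less where a joint would pass 70% of its speed; a pose out of reach is approached as far as the arm can. A call with a number of a shift or a turn outside -1 to 1 is refused whole. A call with a gripper value outside its range is refused whole. "gripper" is the opening, from -1 (shut) to 1 (fully open), set as the call begins (left out, the last holds). The fingers move at their own pace and stop on an object; "squeeze" is the grip in N (left out, the last holds). Time passes only in rows, so rows that do not move let the fingers close. It gives the time, the measured TCP pose, the force, the opening and the grip force at its end, in the units of the state.
- ctrl.get_obs(): the state, without advancing time (a new reading comes with each control period).
- ctrl.camera(name): name is "side" or "top" or "wrist"; returns (picture, depth): 480x640x3 uint8, red, green, blue; 480x640 float32, m along the optical axis (not along the pixel's ray), 0 where there is no reading.
- ctrl.get_calibration(name): a dict with "fx", "fy", "cx", "cy" (pixels), "distortion" ([k1, k2, p1, p2, k3] as OpenCV has them; the pictures are not rectified), "world_to_cam" (4x4, takes a point from world to camera coordinates); the wrist camera has in their place "hand_eye" (4x4, takes a point from camera to tool coordinates, whose origin is the TCP and whose axes are the flange's). Camera axes: x right, y down, z forward; pixel columns grow to the right and rows downward; lengths in m; the calibration is good to about 2 mm. A picture is of the moment at which its call begins: read the wrist's pose just before it. get_calibration takes no time and is no camera call.
- ctrl.hand_in(): hands the job in; it is judged then, once.
Trained networks look in the newest picture that a camera, given by its name, has taken for a name from the list of things; names that differ only in an ending like _2 or _b are one class to them, and where a whole thing is asked for, a point or a joint stands for the part that bears it (a point fixed in the world has none). Each returns a list of dicts, best first, with "conf" (0 to 1); they miss things now and then, are a little off and sometimes report something else, mostly with a low value. They report only what shows in the picture. A call takes as long as a camera call.
- ctrl.spot_in(camera, label): "rect" ([left, top, right, bottom] as shares, 0 to 1, of the picture: columns of its width, rows of its height, round what is visible of it).
- ctrl.cut_out(camera, label): "pixels" (480x640 bool, what is visible of it) and "rect" ([left, top, right, bottom] as shares, 0 to 1, of the picture: columns of its width, rows of its height, round what is visible of it).
The state is a dict: "time_s": time; "qpos": joint angles; "joint_vel": joint speeds; "tau": joint torques, N m; "ee_pos": TCP position; "eef_rot": TCP orientation; "force": force on the tool from outside, world axes, zero at the start; "moment": the same for the moment, N m; "grip_width": finger opening in m; "grip_force": force on a finger pad.
Only numpy, scipy, OpenCV 4.12 (cv2) and the standard library are available. Lean on these libraries where they do the work, as an engineer would, in place of code of your own. Each camera call takes 0.05 s, during which the arm holds its last target. There are 200 camera calls.

## Working session

There is one attempt and no reset: what is moved stays moved. The work goes in short steps, Python scripts to look and compute and a tool call to move; the robot and the scene stay as the last step left them, time stands still between calls to the robot, and variables do not carry over. Pictures are saved under pics/ and viewed, at most 10 in all, crops included, and the job is handed in when it is done.

Besides the shell and the picture viewer there is one more tool, called after ">>>" as name([rows], argument=value, ...), one row to a line, values as JSON. step_arm: Moves the arm, as the interface text tells. Its arguments: {"type":"object","properties":{"deltas":{"type":"array"},"gripper":{"type":"number"},"squeeze":{"type":"number"}},"required":["deltas"]}

```bash
mkdir -p pics; cat > h.py <<'E'
import numpy as np, cv2
from station import ctrl
from scipy.spatial.transform import Rotation as R
def T_tool():
    o=ctrl.get_obs(); T=np.eye(4); T[:3,:3]=R.from_euler('xyz',o['eef_rot']).as_matrix(); T[:3,3]=o['ee_pos']; return T
def cam2world(name):
    c=ctrl.get_calibration(name)
    M=T_tool()@np.array(c['hand_eye']) if name=='wrist' else np.linalg.inv(np.array(c['world_to_cam']))
    return c,M
def KD(c): return np.array([[c['fx'],0,c['cx']],[0,c['fy'],c['cy']],[0,0,1.]]),np.array(c['distortion'],float)
def pts(uv,d,c,M):
    K,D=KD(c); n=cv2.undistortPoints(np.array(uv,float).reshape(-1,1,2),K,D).reshape(-1,2)
    P=np.c_[n*d[:,None],d]; return P@M[:3,:3].T+M[:3,3]
def proj(P,c,M):
    K,D=KD(c); W=np.linalg.inv(M); P=np.atleast_2d(P)@W[:3,:3].T+W[:3,3]
    return cv2.projectPoints(P,np.zeros(3),np.zeros(3),K,D)[0].reshape(-1,2)
def masked(name,label,d,c,M):
    r=ctrl.cut_out(name,label)
    if not r: return None
    v,u=np.nonzero(r[0]['pixels']&(d>0))
    return r[0]['conf'],np.c_[u,v],pts(np.c_[u,v],d[v,u],c,M)
E
python3 - <<'E'
from h import *
for n in ['top','side']:
    im,d=ctrl.camera(n); c,M=cam2world(n); cv2.imwrite(f'pics/{n}0.png',im[:,:,::-1])
    np.savez(n+'0.npz',im=im,d=d)
    print(n,M[:3,3].round(3),M[:3,2].round(2),c['fx'])
    for l in ['warmer','temp_grip','switch_grip','marker_tab','pan','cup','jar','server']:
        m=masked(n,l,d,c,M)
        if m is not None:
            print(l,round(m[0],2),m[1].min(0),m[1].max(0),np.median(m[2],0).round(3),np.percentile(m[2],[2,98],axis=0).round(3).tolist())
print(ctrl.get_obs())
E
```

```text
top [ 0.424 -0.096  0.972] [ 0.2   0.01 -0.98] 524.2447926340154
warmer 0.92 [115 175] [320 368] [0.542 0.044 0.096] [[0.388, -0.075, 0.038], [0.682, 0.225, 0.103]]
temp_grip 0.83 [265 305] [301 333] [ 0.456 -0.032  0.084] [[0.434, -0.061, 0.063], [0.477, -0.007, 0.108]]
switch_grip 0.9 [280 229] [310 246] [ 0.594 -0.048  0.096] [[0.579, -0.073, 0.065], [0.609, -0.028, 0.11]]
marker_tab 0.57 [252 292] [295 345] [0.472 0.008 0.092] [[0.412, -0.051, 0.05], [0.502, 0.016, 0.097]]
pan 0.77 [136 234] [226 329] [0.505 0.121 0.16 ] [[0.445, 0.062, 0.121], [0.572, 0.187, 0.185]]
cup 0.88 [394 284] [445 331] [ 0.483 -0.273  0.029] [[0.445, -0.299, 0.0], [0.515, -0.226, 0.096]]
jar 0.82 [390 219] [431 260] [ 0.595 -0.248  0.098] [[0.571, -0.278, 0.016], [0.626, -0.223, 0.102]]
server 0.93 [331 203] [367 354] [ 0.464 -0.15   0.004] [[0.401, -0.179, -0.001], [0.666, -0.118, 0.021]]
side [ 0.383 -0.585  0.747] [ 0.26  0.56 -0.78] 548.5578511495078
warmer 0.87 [127 110] [340 298] [0.533 0.003 0.091] [[0.386, -0.079, 0.037], [0.675, 0.203, 0.102]]
temp_grip 0.83 [188 234] [220 265] [ 0.453 -0.039  
[... 633 characters left out ...]
 0.0], [0.664, -0.12, 0.02]]
{'time_s': 0.9, 'qpos': array([-1.21459668e+00,  2.99894720e-01,  1.52100972e+00,  3.46677820e-06,
        1.32068262e+00, -6.65966701e-02]), 'joint_vel': array([ 0.00107282, -0.00025758, -0.00096683, -0.00050506, -0.0004424 ,
       -0.00121025]), 'tau': array([-4.63996785e-04, -5.31655347e+01, -3.52908075e+01,  7.08600366e-02,
        2.12020031e-02, -2.20619580e-05]), 'ee_pos': array([ 0.22566825, -0.50156134,  0.22424436]), 'eef_rot': array([ 3.14158685e+00, -2.97943209e-06,  4.22795459e-01]), 'force': array([-0.07873841,  0.10684945,  0.14364322]), 'moment': array([-0.05503884,  0.06108948, -0.01533983]), 'grip_force': 0.0, 'grip_width': 0.09398603185648001}
```

```bash
cat > fit.py <<'E'
from h import *
from scipy.optimize import least_squares
def run(n,save=None):
    im,d=ctrl.camera(n); c,M=cam2world(n)
    g={l:masked(n,l,d,c,M) for l in ['warmer','temp_grip','switch_grip']}
    W=g['warmer'][2]
    W=W[(W[:,2]>.042)&(W[:,2]<.092)]
    # panel plane with slope fixed 32 deg: z = 0.066 + tan32 * ((p-o).ex)
    t=np.tan(np.radians(32))
    f=lambda q:(W[:,2]-(q[2]+t*(np.cos(q[0])*W[:,0]+np.sin(q[0])*W[:,1]-q[1])))*.85
    q=least_squares(lambda q:f([q[0],q[1],.066]),[1.5,-.03],loss='soft_l1',f_scale=.001).x
    a=q[0]; ex=np.array([np.cos(a),np.sin(a),0]); ey=np.array([-ex[1],ex[0],0])
    up=np.array([*(ex[:2]*np.cos(.5585)),np.sin(.5585)]); nn=np.cross(up,ey)
    nn=nn if nn[2]>0 else -nn
    base=ex*q[1]+np.array([0,0,.066])
    res={'yaw':a,'ex':ex,'ey':ey,'up':up,'n':nn}
    ys=[]
    for l,s in [('temp_grip',.07),('switch_grip',-.07)]:
        P=g[l][2]; L=np.c_[(P-base)@ey,(P-base)@up,(P-base)@nn]
        top=L[(L[:,2]>.034)&(L[:,2]<.046)]
        mid=(top[:,:2].min(0)+top[:,:2].max(0))/2
        print(n,l,len(top),'top n',np.median(top[:,2]).round(4),'center ey,up',top[:,:2].mean(0).round(4),mid.round(4),'bar pca',np.degrees(np.arctan2(*np.linalg.svd(top[:,:2]-top[:,:2].mean(0),full_matrices=0)[2][0])).round(1))
        ys.append(mid[0]-s)
    print('yaw',a,'resid',np.median(abs(f([a,q[1],.066]))),'y0',ys)
    y0=np.mean(ys); O=base+ey*y0
    print('panel origin',O.round(4))
    # rectified view: 0.5mm/px, columns to the right = -ey, rows down = -up
    s=.0004
    u,v=np.meshgrid(np.arange(750),np.arange(400)); 
    P=O+((375-u)*s).reshape(-1,1)*ey+((200-v)*s).reshape(-1,1)*up+.004*nn
    uv=proj(P,c,M).astype(np.float32).reshape(400,750,2)
    r=cv2.remap(im,uv[...,0],uv[...,1],cv2.INTER_CUBIC)
    if save: cv2.imwrite(save,r[:,:,::-1])
    return O,a
E
python3 - <<'E'
from fit import *
run('top','pics/rtop.png'); run('side','pics/rside.png')
a=cv2.imread('pics/rtop.png');b=cv2.imread('pics/rside.png')
cv2.imwrite('pics/r.png',np.vstack([a[50:350],b[50:350]]))
print(np.array(ctrl.get_calibration('wrist')['hand_eye']).round(3),ctrl.get_calibration('wrist')['fx'])
E
```

```text
top temp_grip 210 top n 0.0387 center ey,up [-0.4561  0.0042] [-0.4564  0.0027] bar pca 32.9
top switch_grip 177 top n 0.0385 center ey,up [-0.5962  0.0023] [-0.5965  0.0019] bar pca 34.0
yaw 1.49111149355981 resid 0.001225068080825521 y0 [np.float64(-0.5264303533656289), np.float64(-0.5264704215319485)]
panel origin [ 0.5255 -0.0334  0.066 ]
side temp_grip 280 top n 0.0386 center ey,up [-0.4571  0.0007] [-0.4571  0.0007] bar pca -148.3
side switch_grip 226 top n 0.0385 center ey,up [-0.5958 -0.    ] [-0.5962  0.0006] bar pca -145.4
yaw 1.4936552789613509 resid 0.0012732608354797989 y0 [np.float64(-0.527088024266253), np.float64(-0.5261568788695037)]
panel origin [ 0.5255 -0.0346  0.066 ]
[[ 0.    -0.964 -0.266  0.077]
 [ 1.     0.001 -0.     0.001]
 [ 0.    -0.266  0.964 -0.162]
 [ 0.     0.     0.     1.   ]] 378.30692790324076
```

View pics/r.png

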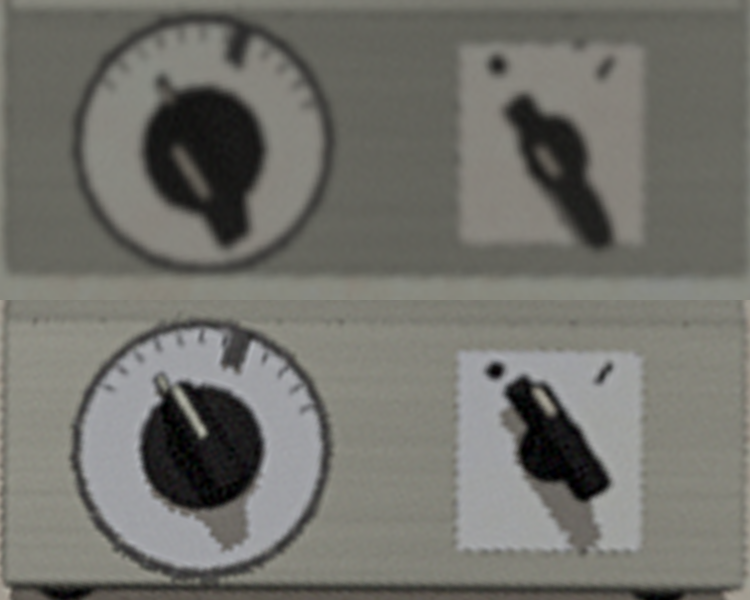

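View pics/side0.png

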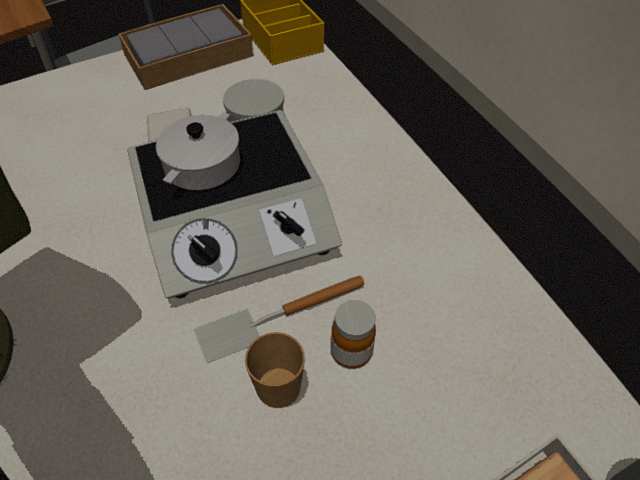

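The rectified views, in the side half of r.png, put the dial centre near (201,449), the pointer tip near (162,380) and the marker tab near (236,345). That makes temp ≈ 0.49 and marker ≈ 1.32. The switch's marked end is at the dot (off). In side0.png the cup, jar and server stand clear in front of the panel.

```bash
cat > go.py <<'E'
from h import *
O=np.array([.5255,-.034,.066]); A=1.4924; B=np.radians(32)
ex=np.array([np.cos(A),np.sin(A),0]); ey=np.array([-ex[1],ex[0],0])
up=np.cos(B)*ex+np.array([0,0,np.sin(B)]); n=-np.sin(B)*ex+np.array([0,0,np.cos(B)])
def tgt(y,u,h): return O+y*ey+u*up+h*n
def theta(phi): return A-np.arctan(np.tan(phi)*np.cos(B))
def show(P,phi):
    T=T_tool(); o=ctrl.get_obs(); th=o['eef_rot'][2]
    d=T[:3,:3].T@(P-T[:3,3])
    print('target',P.round(4),'th',theta(phi).round(3),'now',T[:3,3].round(4),round(th,3))
    print('dp units total (current tool axes)',(d/.04).round(2),'twist units',((th-theta(phi))/np.radians(4)).round(2))
    th2=theta(phi); R2=R.from_euler('xyz',[np.pi,0,th2]).as_matrix()
    print('dp units if twisted first',(R2.T@(P-T[:3,3])/.04).round(2),'t',o['time_s'],'F',o['force'].round(1),o['grip_width'].round(4))
E
python3 -c "
from go import *
show(tgt(.07,.005,.036),-.51); show(tgt(-.07,.005,.036),-.6)"
```

```text
target [ 0.4546 -0.0433  0.0992] th 1.935 now [ 0.2257 -0.5016  0.2242] 0.423
dp units total (current tool axes) [ 9.92 -8.1   3.13] twist units -21.67Traceback (most recent call last):
  File "<string>", line 3, in <module>
    show(tgt(.07,.005,.036),-.51); show(tgt(-.07,.005,.036),-.6)
    ~~~~^^^^^^^^^^^^^^^^^^^^^^^^^
  File "go.py", line 13, in show
    print('dp units if twisted first',(R2.T@(P-T[:3,3])/.04).round(2),'t',o['time_s'],'F',o['force'].round(1),o['grip_width'].round(4))
                                                                                                              ^^^^^^^^^^^^^^^^^^^^^
AttributeError: 'float' object has no attribute 'round'
```

```bash
sed -i "s/o\['grip_width'\].round(4)/o['grip_width'],o['grip_force']/" go.py; cat go.py | tail -1
```

```text
print('dp units if twisted first',(R2.T@(P-T[:3,3])/.04).round(2),'t',o['time_s'],'F',o['force'].round(1),o['grip_width'],o['grip_force'])
```

>>> step_arm([
  {"dp":[0.5,-0.4,0],"twist":0},
  {"dp":[0.7,-0.6,0],"twist":0},
  {"dp":[0.7,-0.6,0],"twist":0},
  {"dp":[0.7,-0.6,0],"twist":0},
  {"dp":[0.7,-0.6,0],"twist":0},
  {"dp":[0.7,-0.6,0],"twist":0},
  {"dp":[0.7,-0.6,0],"twist":0},
  {"dp":[0.7,-0.6,0],"twist":0},
  {"dp":[0.7,-0.6,0],"twist":0},
  {"dp":[0.7,-0.6,0],"twist":0},
  {"dp":[0.7,-0.6,0],"twist":0},
  {"dp":[0.7,-0.6,0],"twist":0},
], gripper=-0.36)

```text
time_s: 2.5
ee_pos: [0.4103, -0.1102, 0.2245]
eef_rot: [3.141, -0.0, 0.423]
force: [-0.3, -0.5, -0.3]
grip_width: 0.0301
grip_force: 0.0
```

>>> step_arm([
  {"dp":[0.7,-0.6,0],"twist":0},
  {"dp":[0.5,-0.4,0],"twist":0},
  {"dp":[0.3,-0.2,0],"twist":0},
  {"dp":[0,0,0],"twist":-1},
  {"dp":[0,0,0],"twist":-1},
  {"dp":[0,0,0],"twist":-1},
  {"dp":[0,0,0],"twist":-1},
  {"dp":[0,0,0],"twist":-1},
  {"dp":[0,0,0],"twist":-1},
  {"dp":[0,0,0],"twist":-1},
  {"dp":[0,0,0],"twist":-1},
  {"dp":[0,0,0],"twist":-1},
])

```text
time_s: 3.7
ee_pos: [0.4449, -0.0432, 0.2243]
eef_rot: [3.141, -0.0, 1.054]
force: [-0.3, 0.9, -0.4]
grip_width: 0.0301
grip_force: 0.0
```

>>> step_arm([
  {"dp":[0,0,0],"twist":-1},
  {"dp":[0,0,0],"twist":-1},
  {"dp":[0,0,0],"twist":-1},
  {"dp":[0,0,0],"twist":-1},
  {"dp":[0,0,0],"twist":-1},
  {"dp":[0,0,0],"twist":-1},
  {"dp":[0,0,0],"twist":-1},
  {"dp":[0,0,0],"twist":-1},
  {"dp":[0,0,0],"twist":-1},
  {"dp":[0,0,0],"twist":-1},
  {"dp":[0,0,0],"twist":-1},
  {"dp":[0,0,0],"twist":-1},
])

```text
time_s: 4.9
ee_pos: [0.4449, -0.0432, 0.2243]
eef_rot: [3.141, 0.0, 1.892]
force: [-0.2, 0.2, 0.0]
grip_width: 0.0301
grip_force: 0.0
```

>>> step_arm([
  {"dp":[0,0,0],"twist":-0.7},
  {"dp":[0,0,0],"twist":0},
  {"dp":[0,0,0],"twist":0},
])

```text
time_s: 5.2
ee_pos: [0.4449, -0.0432, 0.2243]
eef_rot: [3.142, 0.0, 1.936]
force: [-0.1, 0.3, 0.6]
grip_width: 0.0299
grip_force: 0.0
```

```bash
python3 - <<'E'
from go import *
im,d=ctrl.camera('wrist'); c,M=cam2world('wrist'); 
for l in ['temp_grip','switch_grip']:
    m=masked('wrist',l,d,c,M)
    if m is None: print(l,None); continue
    P=m[2]-O; L=np.c_[P@ey,P@up,P@n]; t=L[(L[:,2]>.034)&(L[:,2]<.046)]
    print(l,m[0],len(t),np.median(t[:,2]),t.min(0).round(4),t.max(0).round(4),np.degrees(np.arctan2(*np.linalg.svd(t[:,:2]-t[:,:2].mean(0),full_matrices=0)[2][0])))
# project model bar
im=im[:,:,::-1].copy()
for y,ph,c0 in [(.07,-.51,(0,0,255)),(-.07,-.6,(0,255,0))]:
    b=np.array([-np.sin(ph),np.cos(ph)]); q=np.array([-b[1],b[0]])
    P=[tgt(y+s*b[0]*.023+r*q[0]*.007,s*b[1]*.023+r*q[1]*.007,.040) for s,r in [(1,1),(1,-1),(-1,-1),(-1,1)]]
    cv2.polylines(im,[proj(np.array(P),c,M).astype(int)],True,c0,1)
cv2.imwrite('pics/w1.png',im)
show(tgt(.07,.005,.036),-.51)
E
```

```text
temp_grip 0.69 819 0.04005867556028196 [ 0.0522 -0.0197  0.034 ] [0.0853 0.0248 0.0422] -147.88251368680605
switch_grip 0.8 606 0.04028967456022248 [-0.0866 -0.0199  0.034 ] [-0.0536  0.0239  0.043 ] -146.8907370960261
target [ 0.4546 -0.0433  0.0992] th 1.935 now [ 0.4449 -0.0432  0.2243] 1.937
dp units total (current tool axes) [-0.09  0.22  3.13] twist units 0.02
dp units if twisted first [-0.09  0.22  3.13] t 5.35 F [-0.  -0.8 -0.7] 0.02972151708561184 0.0
```

View pics/w1.png

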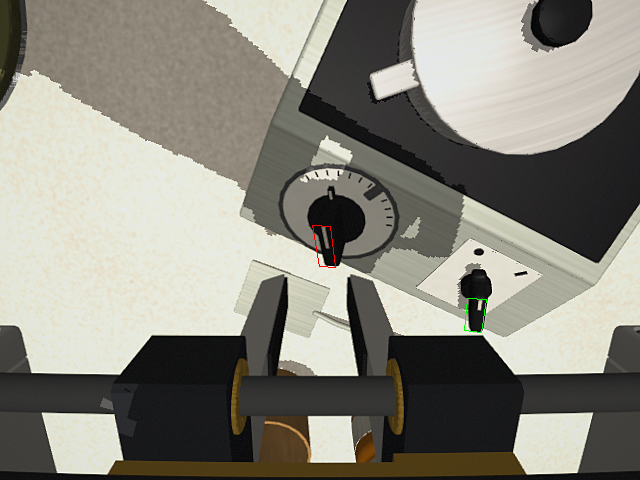

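The wrist view shows the model outline (red, around (325,246)) on the knob bar and the green one on the switch, so the fitted frame holds. I'll go down onto the knob now.

>>> step_arm([
  {"dp":[-0.05,0.2,0.3],"twist":0.0},
  {"dp":[0,0,0.5],"twist":0},
  {"dp":[0,0,0.5],"twist":0},
  {"dp":[0,0,0.5],"twist":0},
  {"dp":[0,0,0.4],"twist":0},
  {"dp":[0,0,0.3],"twist":0},
  {"dp":[0,0,0.2],"twist":0},
  {"dp":[0,0,0.2],"twist":0},
  {"dp":[0,0,0.1],"twist":0},
  {"dp":[0,0,0.1],"twist":0},
  {"dp":[0,0,0],"twist":0},
])

```text
time_s: 6.45
ee_pos: [0.4531, -0.0422, 0.1001]
eef_rot: [-3.142, -0.0, 1.938]
force: [-0.0, -0.1, -0.5]
grip_width: 0.0301
grip_force: 0.0
```

>>> step_arm([
  {"dp":[0,0,0],"twist":0},
  {"dp":[0,0,0],"twist":0},
  {"dp":[0,0,0],"twist":0},
  {"dp":[0,0,0],"twist":0},
  {"dp":[0,0,0],"twist":0},
], gripper=-1, squeeze=8)

```text
time_s: 6.95
ee_pos: [0.4547, -0.042, 0.101]
eef_rot: [3.137, 0.001, 1.938]
force: [10.8, 4.6, -5.2]
grip_width: 0.0199
grip_force: 7.0
```

>>> step_arm([
  {"dp":[0,0.04,0],"twist":0.5},
  {"dp":[0,0,0],"twist":1},
  {"dp":[0,0,0],"twist":1},
  {"dp":[0,0,0],"twist":1},
  {"dp":[0,0,0],"twist":1},
  {"dp":[0,0,0],"twist":1},
  {"dp":[0,0,0],"twist":0.5},
  {"dp":[0,0,0],"twist":0},
])

```text
time_s: 7.75
ee_pos: [0.4558, -0.0417, 0.1008]
eef_rot: [3.138, 0.0, 1.517]
force: [7.6, -0.0, -5.7]
grip_width: 0.0141
grip_force: 7.9
```

>>> step_arm([
  {"dp":[0,0,0],"twist":1},
  {"dp":[0,0,0],"twist":1},
  {"dp":[0,0,0],"twist":1},
  {"dp":[0,0,0],"twist":0.5},
  {"dp":[0,0,0],"twist":0},
])

```text
time_s: 8.25
ee_pos: [0.4557, -0.0416, 0.1008]
eef_rot: [3.139, -0.001, 1.273]
force: [8.3, 1.1, -6.1]
grip_width: 0.0156
grip_force: 8.4
```

```bash
python3 - <<'E'
from go import *
s=.0002
out=[]
for k in ['side','wrist']:
    im,d=ctrl.camera(k); c,M=cam2world(k)
    u,v=np.meshgrid(np.arange(400),np.arange(400))
    P=tgt(.07,0,.004)+((200-u)*.00025).reshape(-1,1)*ey+((200-v)*.00025).reshape(-1,1)*up
    uv=proj(P,c,M).astype(np.float32).reshape(400,400,2)
    out.append(cv2.remap(im,uv[...,0],uv[...,1],cv2.INTER_CUBIC)[:,:,::-1])
cv2.imwrite('pics/k1.png',np.hstack(out)); show(tgt(.07,.005,.036),.325)
E
```

```text
target [ 0.4546 -0.0433  0.0992] th 1.214 now [ 0.4557 -0.0417  0.1008] 1.275
dp units total (current tool axes) [-0.05 -0.02  0.04] twist units 0.87
dp units if twisted first [-0.05 -0.01  0.04] t 8.35 F [ 9.3  1.8 -5.3] 0.015583890269111413 8.357730924908537
```

View pics/k1.png

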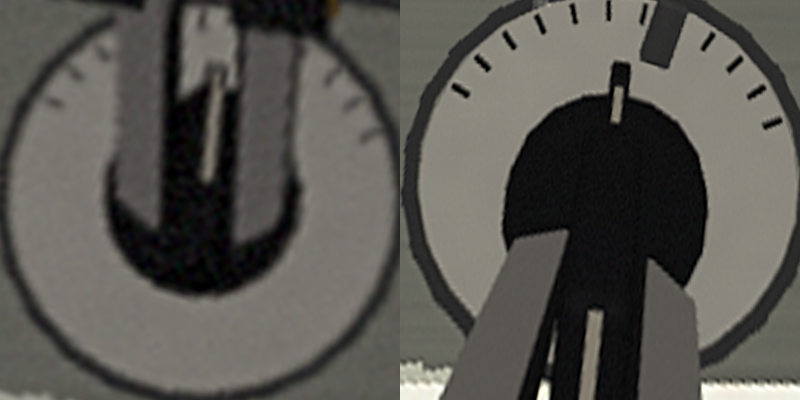

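Rectified wrist view (right half): the pointer nose is at (620,64) and the tab's inner end at (656,66), about 9 mm or 14° still to go. I'll turn on by about three units.

>>> step_arm([
  {"dp":[0,0,0],"twist":1},
  {"dp":[0,0,0],"twist":1},
  {"dp":[0,0,0],"twist":0.7},
  {"dp":[0,0,0],"twist":0},
  {"dp":[0,0,0],"twist":0},
])

```text
time_s: 8.85
ee_pos: [0.4557, -0.0418, 0.1009]
eef_rot: [3.139, -0.001, 1.086]
force: [6.4, -0.7, -3.0]
grip_width: 0.0179
grip_force: 8.7
```

```bash
cat > look.py <<'E'
from go import *
def look(fn,k='wrist',hgt=.004):
    im,d=ctrl.camera(k); c,M=cam2world(k)
    u,v=np.meshgrid(np.arange(700),np.arange(600))
    s=.00013
    P=tgt(.07,.008,hgt)+((350-u)*s).reshape(-1,1)*ey+((300-v)*s).reshape(-1,1)*up
    uv=proj(P,c,M).astype(np.float32).reshape(600,700,2)
    r=cv2.remap(im,uv[...,0],uv[...,1],cv2.INTER_CUBIC)[:,:,::-1]
    cv2.imwrite(fn,r)
E
python3 -c "
from look import *
look('pics/k2.png'); show(tgt(.07,.005,.036),.325)"
```

```text
target [ 0.4546 -0.0433  0.0992] th 1.214 now [ 0.4557 -0.0418  0.1009] 1.086
dp units total (current tool axes) [-0.05 -0.01  0.04] twist units -1.83
dp units if twisted first [-0.04 -0.01  0.04] t 8.9 F [ 7.2 -0.8 -2.3] 0.01756839587508401 8.65975723369047
```

View pics/k2.png

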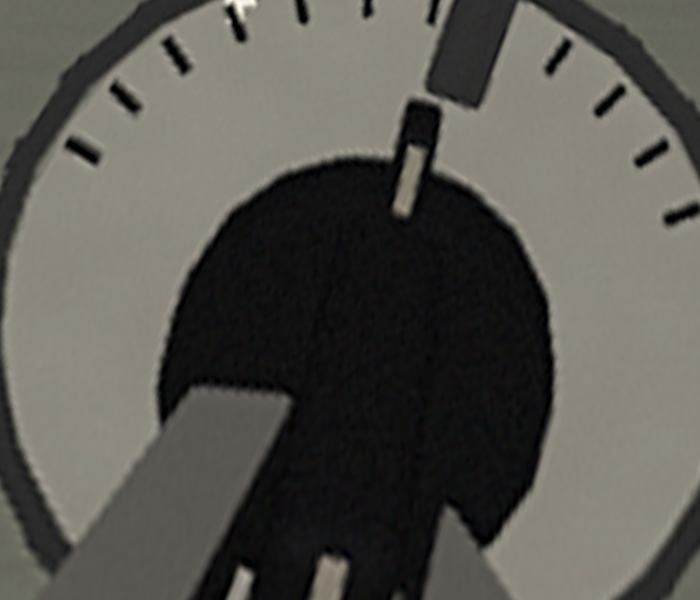

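The pointer tip is at (425,102) and the tab's inner centre at (454,97), about 5.5° short.

>>> step_arm([
  {"dp":[0,0,0],"twist":1},
  {"dp":[0,0,0],"twist":0.6},
  {"dp":[0,0,0],"twist":0},
  {"dp":[0,0,0],"twist":0},
])

```text
time_s: 9.3
ee_pos: [0.4556, -0.0419, 0.101]
eef_rot: [3.139, -0.001, 0.974]
force: [5.5, -2.0, -0.7]
grip_width: 0.0187
grip_force: 8.9
```

```bash
python3 -c "
from look import *
look('pics/k3.png'); show(tgt(.07,.005,.036),.36)"
```

```text
target [ 0.4546 -0.0433  0.0992] th 1.183 now [ 0.4556 -0.042   0.101 ] 0.974
dp units total (current tool axes) [-0.04 -0.    0.05] twist units -2.99
dp units if twisted first [-0.04 -0.01  0.05] t 9.35 F [ 5.4 -1.6 -0.6] 0.01873030786803185 8.901665818411857
```

View pics/k3.png

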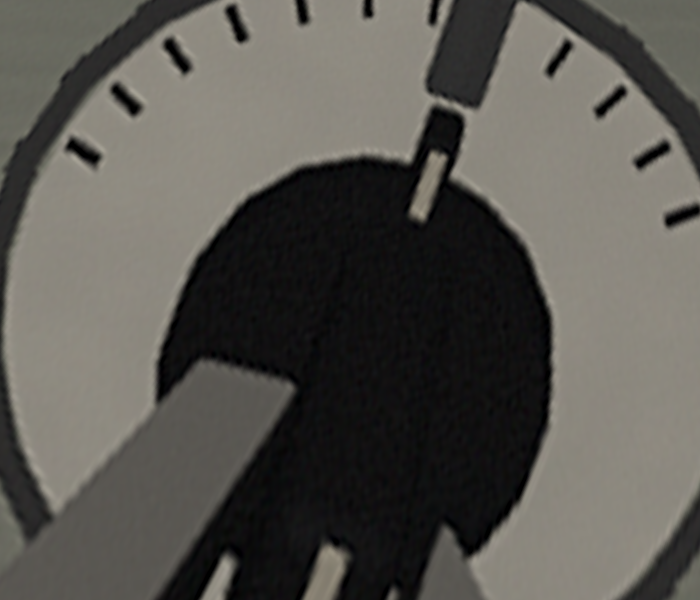

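The pointer tip (447,112) now sits in line with the tab's inner end (454,97). I'll release, rise and check.

>>> step_arm([
  {"dp":[0,0,0],"twist":0},
  {"dp":[0,0,0],"twist":0},
  {"dp":[0,0,0],"twist":0},
], gripper=-0.3)

```text
time_s: 9.65
ee_pos: [0.4545, -0.0416, 0.1003]
eef_rot: [-3.141, 0.0, 0.974]
force: [-0.4, -1.0, 1.3]
grip_width: 0.0328
grip_force: 0.0
```

>>> step_arm([
  {"dp":[0,0,-0.2],"twist":0},
  {"dp":[0,0,-0.4],"twist":0},
  {"dp":[0,0,-0.6],"twist":0},
  {"dp":[0,0,-0.6],"twist":0},
  {"dp":[0,0,-0.5],"twist":0},
  {"dp":[0,0,-0.2],"twist":0},
  {"dp":[0,0,0],"twist":0},
  {"dp":[0,0,0],"twist":0},
])

```text
time_s: 10.45
ee_pos: [0.4543, -0.0416, 0.1995]
eef_rot: [-3.141, 0.0, 0.974]
force: [-0.9, 0.1, 0.4]
grip_width: 0.0329
grip_force: 0.0
```

```bash
python3 -c "
from look import *
look('pics/k4a.png'); look('pics/k4b.png','side')
a=cv2.imread('pics/k4a.png');b=cv2.imread('pics/k4b.png')
cv2.imwrite('pics/k4.png',np.hstack([a[:,150:550],b[:,150:550]]))
show(tgt(-.07,.005,.036),-.6)"
```

```text
target [ 0.5941 -0.0543  0.0992] th 2.018 now [ 0.4542 -0.0416  0.1993] 0.974
dp units total (current tool axes) [1.7  3.08 2.5 ] twist units -14.95
dp units if twisted first [-1.8   3.02  2.5 ] t 10.55 F [0.3 0.4 0.5] 0.033092323423651177 0.0
```

View pics/k4.png

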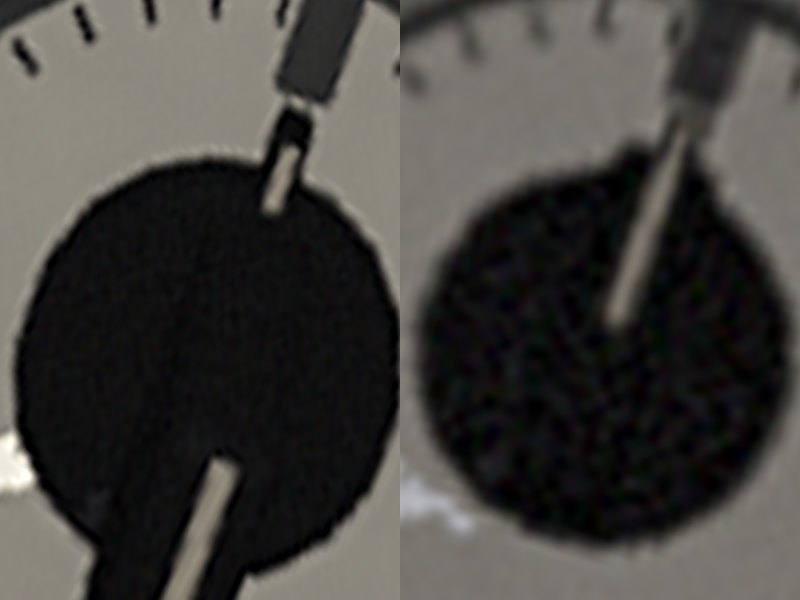

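```bash
python3 - <<'E'
from go import *
for k,fn,x0,y0 in [('wrist','pics/k4a.png',0,0),('side','pics/k4b.png',0,0)]:
    c,M=cam2world(k); C=M[:3,3]; s=.00013
    def at(px,h):
        Q=tgt(.07,.008,.004)+(350-px[0])*s*ey+(300-px[1])*s*up
        t=((O+h*n-C)@n)/((Q-C)@n); X=C+t*(Q-C)-O
        return np.array([-(X@ey)+.07,X@up])
    g=cv2.cvtColor(cv2.imread(fn),cv2.COLOR_BGR2GRAY)
    # skirt edge by radial scan (dark->bright), bearings free of nose and grip
    cen=np.array([358. if k=='wrist' else 355,352.]); E=[]
    for a in np.radians(list(range(-80,0,4))+list(range(40,100,4))):
        rr=np.arange(150,240); l=g[(cen[1]-rr*np.cos(a)).astype(int),np.clip((cen[0]+rr*np.sin(a)).astype(int),0,699)].astype(int)
        j=np.argmax(l>65); 
        if l[j]>65 and j>0: E.append(at(cen+rr[j]*np.array([np.sin(a),-np.cos(a)]),.010))
    E=np.array(E); A_=np.c_[2*E,np.ones(len(E))]; sol=np.linalg.lstsq(A_,(E**2).sum(1),rcond=None)[0]
    c0=sol[:2]; r=np.sqrt(sol[2]+c0@c0); print(k,'centre mm',c0*1e3,'r',r*1e3)
    if k=='wrist':
        for nm,px,h in [('tip',(297+150,112),.005),('tip7',(297+150,112),.008),('tab in',(303.5+150,95),.003),('tab out',(341+150,2),.003),('line lo',(272+150,210),.01)]:
            v=at(px,h)-c0; print(nm,np.degrees(np.arctan2(*v)).round(2),np.linalg.norm(v).round(4))
    else:
        for nm,px,h in [('line lo',(617-400+150,322),.04),('line hi',(688-400+150,128),.04),('tab mid',(713-400+150,50),.003)]:
            v=at(px,h)-c0; print(nm,np.degrees(np.arctan2(*v)).round(2),np.linalg.norm(v).round(4))
        print('line dir',np.degrees(np.arctan2(*(at((688-250,128),.04)-at((617-250,322),.04)))))
E
```

```text
wrist centre mm [2.74472202 7.36785486] r 23.7391251025896
tip 21.12 0.0277
tip7 20.15 0.03
tab in 21.78 0.0286
tab out 21.84 0.0416
line lo 23.14 0.0189
side centre mm [ 0.47270399 -0.18888307] r 24.44879703996203
line lo 47.11 0.0006
line hi 20.69 0.0263
tab mid 19.25 0.0433
line dir 20.101583978164793
```

Both views agree to about 1°: the pointer is on the marker and it stayed there after release. Next is the switch.

>>> step_arm([
  {"dp":[0.3,0.5,0],"twist":-1},
  {"dp":[0.4,0.7,0],"twist":-1},
  {"dp":[0.4,0.5,0],"twist":-1},
  {"dp":[0,0,0],"twist":-1},
  {"dp":[0,0,0],"twist":-1},
  {"dp":[0,0,0],"twist":-1},
  {"dp":[0,0,0],"twist":-1},
  {"dp":[0,0,0],"twist":-1},
  {"dp":[0,0,0],"twist":-1},
  {"dp":[0,0,0],"twist":-1},
  {"dp":[0,0,0],"twist":-1},
  {"dp":[0,0,0],"twist":-1},
])

```text
time_s: 11.75
ee_pos: [0.5349, -0.0376, 0.1992]
eef_rot: [-3.14, -0.001, 1.815]
force: [-0.5, -0.4, -1.5]
grip_width: 0.0327
grip_force: 0.0
```

>>> step_arm([
  {"dp":[0,0,0],"twist":-1},
  {"dp":[0,0,0],"twist":-1},
  {"dp":[0,0,0],"twist":-0.9},
  {"dp":[0,0,0],"twist":0},
])

```text
time_s: 12.15
ee_pos: [0.5349, -0.0377, 0.1993]
eef_rot: [-3.14, -0.001, 2.015]
force: [-0.2, 0.5, -0.2]
grip_width: 0.0332
grip_force: 0.0
```

```bash
python3 -c "
from go import *
show(tgt(-.07,.005,.036),-.6)"
```

```text
target [ 0.5941 -0.0543  0.0992] th 2.018 now [ 0.5349 -0.0377  0.1993] 2.015
dp units total (current tool axes) [-1.01  1.16  2.5 ] twist units -0.04
dp units if twisted first [-1.02  1.16  2.5 ] t 12.15 F [-0.2  0.5 -0.2] 0.03324348821285421 0.0
```

>>> step_arm([
  {"dp":[-0.5,0.6,0],"twist":0},
  {"dp":[-0.5,0.58,0],"twist":0},
  {"dp":[0,0,0.4],"twist":0},
  {"dp":[0,0,0.6],"twist":0},
  {"dp":[0,0,0.6],"twist":0},
  {"dp":[0,0,0.4],"twist":0},
  {"dp":[0,0,0.2],"twist":0},
  {"dp":[0,0,0.2],"twist":0},
  {"dp":[0,0,0.1],"twist":0},
  {"dp":[0,0,0],"twist":0},
])

```text
time_s: 13.15
ee_pos: [0.5949, -0.0535, 0.1001]
eef_rot: [-3.141, -0.0, 2.014]
force: [0.1, -0.7, 0.1]
grip_width: 0.0331
grip_force: 0.0
```

>>> step_arm([
  {"dp":[0,0,0],"twist":0},
  {"dp":[0,0,0],"twist":0},
  {"dp":[0,0,0],"twist":0},
  {"dp":[0,0,0],"twist":0},
  {"dp":[0,0,0],"twist":0},
], gripper=-1, squeeze=20)

```text
time_s: 13.65
ee_pos: [0.5952, -0.0536, 0.1008]
eef_rot: [3.141, 0.0, 2.014]
force: [-1.4, 0.2, 5.7]
grip_width: 0.0168
grip_force: 18.6
```

>>> step_arm([
  {"dp":[0,0,0],"twist":0.5},
  {"dp":[0,0,0],"twist":1},
  {"dp":[0,0,0],"twist":1},
  {"dp":[0,0,0],"twist":1},
  {"dp":[0,0,0],"twist":1},
  {"dp":[0,0,0],"twist":1},
  {"dp":[0,0,0],"twist":0.5},
  {"dp":[0,0,0],"twist":0},
])

```text
time_s: 14.45
ee_pos: [0.5955, -0.0538, 0.1009]
eef_rot: [3.14, 0.001, 1.595]
force: [2.3, -2.0, 5.8]
grip_width: 0.0124
grip_force: 19.9
```

>>> step_arm([
  {"dp":[0,0,0],"twist":1},
  {"dp":[0,0,0],"twist":1},
  {"dp":[0,0,0],"twist":1},
  {"dp":[0,0,0],"twist":1},
  {"dp":[0,0,0],"twist":1},
  {"dp":[0,0,0],"twist":1},
  {"dp":[0,0,0],"twist":0.5},
  {"dp":[0,0,0],"twist":0},
])

```text
time_s: 15.25
ee_pos: [0.5953, -0.0535, 0.1004]
eef_rot: [3.141, -0.0, 1.143]
force: [4.3, -0.5, 2.6]
grip_width: 0.014
grip_force: 21.1
```

>>> step_arm([
  {"dp":[0,0,0],"twist":1},
  {"dp":[0,0,0],"twist":1},
  {"dp":[0,0,0],"twist":0.5},
  {"dp":[0,0,0],"twist":0},
])

```text
time_s: 15.65
ee_pos: [0.5952, -0.0538, 0.1007]
eef_rot: [3.141, -0.0, 0.968]
force: [2.1, -3.0, 5.5]
grip_width: 0.0157
grip_force: 21.8
```

Turned all the way over. Next I release, rise straight up and check both controls.

>>> step_arm([
  {"dp":[0,0,0],"twist":0},
  {"dp":[0,0,0],"twist":0},
  {"dp":[0,0,0],"twist":0},
  {"dp":[0,0,0],"twist":0},
], gripper=-0.3)

```text
time_s: 16.05
ee_pos: [0.5947, -0.0534, 0.1]
eef_rot: [-3.141, 0.0, 0.968]
force: [0.4, -1.0, -0.2]
grip_width: 0.033
grip_force: 0.0
```

>>> step_arm([
  {"dp":[0,0,-0.2],"twist":0},
  {"dp":[0,0,-0.4],"twist":0},
  {"dp":[0,0,-0.6],"twist":0},
  {"dp":[0,0,-0.8],"twist":0},
  {"dp":[0,0,-0.8],"twist":0},
  {"dp":[0,0,-0.8],"twist":0},
  {"dp":[0,0,-0.6],"twist":0},
  {"dp":[0,0,-0.3],"twist":0},
  {"dp":[0,0,0],"twist":0},
  {"dp":[0,0,0],"twist":0},
])

```text
time_s: 17.05
ee_pos: [0.5947, -0.0535, 0.2791]
eef_rot: [-3.14, 0.001, 0.967]
force: [0.0, 0.1, -0.2]
grip_width: 0.0326
grip_force: 0.0
```

```bash
python3 - <<'E'
from go import *
im,d=ctrl.camera('side'); c,M=cam2world('side')
u,v=np.meshgrid(np.arange(750),np.arange(300)); s=.0004
P=tgt(0,0,.004)+((375-u)*s).reshape(-1,1)*ey+((150-v)*s).reshape(-1,1)*up
uv=proj(P,c,M).astype(np.float32).reshape(300,750,2)
r=cv2.remap(im,uv[...,0],uv[...,1],cv2.INTER_CUBIC)
crop=cv2.resize(im[90:400,100:420],(310,300))
cv2.imwrite('pics/f.png',np.vstack([r,np.hstack([crop,np.zeros((300,440,3),np.uint8)])])[:,:,::-1])
a=np.load('side0.npz')['im'].astype(int)
for l in ['cup','jar','server','pan']:
    m=masked('side',l,d,c,M); print(l,None if m is None else (m[1].min(0),m[1].max(0),np.median(m[2],0).round(3)))
o=ctrl.get_obs(); print(o['time_s'],o['force'],o['ee_pos'])
E
```

```text
cup (array([245, 332]), array([304, 406]), array([ 0.481, -0.247,  0.056]))
jar (array([330, 300]), array([375, 368]), array([ 0.593, -0.27 ,  0.086]))
server (array([194, 275]), array([364, 362]), array([ 0.466, -0.154,  0.003]))
pan (array([156, 114]), array([239, 189]), array([0.503, 0.094, 0.158]))
17.3 [-0.26957563 -0.05340664  0.24797034] [ 0.59477252 -0.05353377  0.27931335]
```

View pics/f.png

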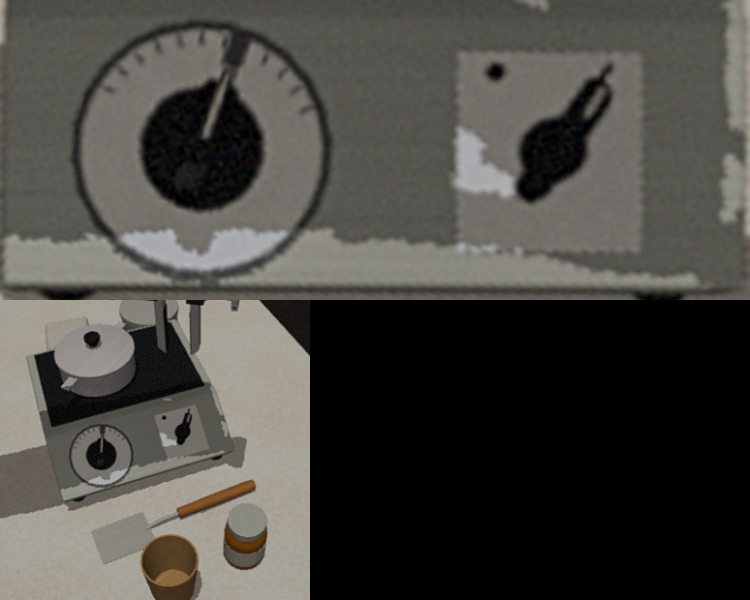

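In the top view the pointer line runs from (205,137) to (230,72), towards the tab near (236,48). The switch beak is at the dash, near (608,68), so it is on, and the other objects haven't moved. I'll check the alignment numerically before handing in.

```bash
python3 - <<'E'
from go import *
c,M=cam2world('side')
N=700; s=.00015
u,v=np.meshgrid(np.arange(N),np.arange(N)); Y=(350-u)*s; U=(350-v)*s
def rect(im,h):
    P=tgt(.07,0,h)+Y.reshape(-1,1)*ey+U.reshape(-1,1)*up
    uv=proj(P,c,M).astype(np.float32).reshape(N,N,2); return cv2.remap(im,uv[...,0],uv[...,1],cv2.INTER_LINEAR)
im1=np.mean([ctrl.camera('side')[0].astype(float) for _ in range(6)],0).mean(2).astype(np.float32)
im0=np.load('side0.npz')['im'].mean(2).astype(np.float32)
for nm,im in [('start',im0),('now',im1)]:
    r=rect(im,0.0005)
    # outer dark ring: darkest radius per bearing
    E=[]
    for a in np.radians(np.r_[-150:0:5,45:150:5]):
        rr=np.arange(.042,.054,.0001); x=350+rr*np.sin(a)/s; y=350-rr*np.cos(a)/s
        l=cv2.remap(r,x.astype(np.float32)[None],y.astype(np.float32)[None],1)[0]; l=cv2.GaussianBlur(l[None],(15,1),0)[0]; j=l.argmin()
        E.append(rr[j]*np.array([np.sin(a),np.cos(a)]))
    E=np.array(E)
    for _ in range(3):
        q=np.linalg.lstsq(np.c_[2*E,np.ones(len(E))],(E**2).sum(1),rcond=None)[0]; R0=np.sqrt(q[2]+q[:2]@q[:2]); e=abs(np.linalg.norm(E-q[:2],axis=1)-R0); E=E[e<2.5*np.median(e)+1e-4]
    cx,cy=q[:2]; print(nm,'centre',q[:2]*1e3,'R',R0*1e3,len(E))
    # tab: darkness-weighted bearing per radius, plane 3mm
    r3=rect(im,.003)
    for rad in [.038,.040,.042,.044]:
        a=np.radians(np.arange(5,35,.1)); x=350+(cx+rad*np.sin(a))/s; y=350-(cy+rad*np.cos(a))/s
        l=cv2.remap(r3,x.astype(np.float32)[None],y.astype(np.float32)[None],1)[0]; w=np.clip((np.percentile(l,70)+l.min())/2-l,0,None); print('  tab',rad,np.degrees((w*a).sum()/w.sum()).round(2))
    r40=rect(im,.040)
    res=[]
    a0=20 if nm=='now' else -30
    for rad in np.arange(.006,.0215,.001):
        a=np.radians(np.arange(a0-30,a0+30,.2)); x=350+(cx+rad*np.sin(a))/s; y=350-(cy+rad*np.cos(a))/s
        l=cv2.remap(r40,x.astype(np.float32)[None],y.astype(np.float32)[None],1)[0]; w=np.clip(l-(l.max()+np.median(l))/2,0,None)*(abs(a-a[l.argmax()])<np.radians(12)); b=(w*a).sum()/w.sum(); res.append([rad*np.sin(b),rad*np.cos(b)])
    res=np.array(res); p=np.polyfit(res[:,1],res[:,0],1); print('  line dir',np.degrees(np.arctan(p[0])).round(2),'offset mm',p[1]*1e3,'bearings',np.degrees(np.arctan2(res[:,0],res[:,1])).round(1))
E
```

```text
start centre [0.47420072 0.24770433] R 50.35149068692397 37
  tab 0.038 19.28
  tab 0.04 19.38
  tab 0.042 19.18
  tab 0.044 19.15
  line dir -16.01 offset mm -3.103580078064623 bearings [-31.5 -30.9 -30.6 -30.3 -30.7 -31.4 -31.4 -31.1 -31.5 -31.7 -31.6 -31.4
 -31.4 -31.2 -31.5  -6. ]
now centre [0.46523649 0.41200905] R 50.41050352740874 38
  tab 0.038 19.19
  tab 0.04 19.16
  tab 0.042 19.08
  tab 0.044 18.93
  line dir 7.14 offset mm 2.335729377517398 bearings [18.1 19.  19.3 19.1 18.9 18.9 19.1 19.5 19.8 19.9 19.8 19.6 19.7 20.1
 20.3 -6.2]
```

The tab is at 19.1° (19.2° at the start) and the pointer at about 19.4°, so they line up and the tab hasn't moved.

```bash
python3 -c "
from station import ctrl
print(ctrl.hand_in())"
```

```text
the job is handed in; nothing more can be done
None
```

I handed the job in: the temperature pointer is lined up with the marker tab to within about half a degree, the mains switch is on at the dash, and the tab and everything else stand where they were.

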